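# Park the ballasted float heavy end down

### The arm

A 6-joint arm with a two-finger parallel gripper is mounted at the origin on the work surface; the furniture and walls round the work are solid. World frame = base frame: x ahead of the robot, y to its left, z up, the work surface at z = 0. Lengths are in m, angles in rad, forces in N, time in s.
With the tool pointing down it reaches from about 0.25 to 0.775 m from the base axis. Payload 4 kg.
Tool frame: the origin (TCP) lies where the fingers leave the gripper's body, on its centre line; the fingertips stand 97 mm ahead of it and the grasp point (between the pads) lies 78 mm ahead of it; z points along the fingers, x is the direction in which the jaws open and shut, and the axes are right-handed (so a half turn about z gives the same grasp; the last joint's range is limited). The gripper opens to 94 mm and grips with 3 to 60 N. Pads are 16 mm wide; open, the fingers measure 119 mm over their backs; the gripper's body (75 mm by 177 mm) begins 78 mm behind the grasp point.
Start: joints at [1.076, 0.087, 1.371, -0, 1.684, -0.103], TCP at [0.21, 0.508, 0.303] pointing down, gripper open.
Joint ranges: [-3.1, 3.1], [-0.76, 2.03], [0.27, 2.55], [-1.08, 4.22], [0.17, 2.65], [-2.57, 2.57]. Speed limits (rad/s): [2.79, 2.79, 3.14, 3.14, 3.14, 3.14].

### API

Orientations are given as [roll, pitch, yaw] about the fixed x, y, z axes, in that order (R = Rz(yaw) Ry(pitch) Rx(roll)).
In Python, from bench import * gives the robot as it stands.
- The arm moves only by the tool jog_arm, never from a script. Its argument "moves" is a list of rows, each a list of 7 numbers: the turn, a rotation vector about the world's x, y, z in rad, then the shift along the world's x, y, z in mm, then the finger opening in mm, from 0 to 94. In form: [[rx, ry, rz, tx, ty, tz, fingers], ...]. A call has 1 to 12 rows; each row shifts and turns the commanded pose from where the row before left it; what a row does not reach is not made up. A row lasts 1/8 s, in which the tool goes at most 62.5 mm and 10.7 degrees, less where a joint would pass 70% of its speed; a pose out of reach is approached as far as the arm can. A call is refused whole if a number of a shift passes 62.5 or a number of a turn 0.188, either way. A call with a gripper value outside its range is refused whole. The fingers move at their own pace and stop on an object; the grip force is fixed at half the most. Time passes only in rows, so rows that do not move let the fingers close. It gives the time, the measured TCP pose, the force and the opening at its end, in the units of the state.
- get_obs(): the state, without advancing time (a new reading comes with each control period).
- snapshot(name): name is "scene" or "side" or "wrist"; returns the picture (420x560x3 uint8, red, green, blue); there is no depth.
- get_calibration(name): a dict with "camera_matrix" (3x3 intrinsics, pixels), "R" (3x3) and "t" (3): a world point X has camera coordinates R X + t. Camera axes: x right, y down, z forward; pixel columns grow to the right and rows downward; lengths in m; the calibration is good to about 2 mm. A picture is of the moment at which its call begins: read the wrist's pose just before it. get_calibration takes no time and is no camera call; for the wrist camera it gives the pose at the moment of the call.
- close_job(): hands the job in, once; it reports no verdict.
Trained networks look in the newest picture that a camera, given by its name, has taken for a name from the list of things; names that differ only in an ending like _2 or _b are one class to them, and where a whole thing is asked for, a point or a joint stands for the part that bears it (a point fixed in the world has none). Each returns a list of dicts, best first, with "conf" (0 to 1); they miss things now and then, are a little off and sometimes report something else, mostly with a low value. They report only what shows in the picture. A call takes as long as a camera call.
- look_for(label, camera): "bbox" ([left, top, right, bottom] in pixels, round what is visible of it).
The state is a dict: "time": time; "joint_positions": joint angles; "qvel": joint speeds; "joint_torque": joint torques, N m; "tool_pos": TCP position; "ee_rot": TCP orientation; "wrist_force": force on the tool from outside, world axes, zero at the start; "wrist_torque": the same for the moment, N m; "width": finger opening in m.
Only numpy, scipy, OpenCV 4.12 (cv2) and the standard library are available. Lean on these libraries where they do the work, as an engineer would, in place of code of your own. Each camera call takes 0.05 s, during which the arm holds its last target.

### The job

The white float with the orange caps has a ballast slug hidden in one of its two ends. Lift it by the black collar to find out which end is heavy, then lay it in one of the two forked cradles (they slope opposite ways, and either will do) with its heavy end at the low end, by the end plate, so that it stays there by itself when you let go. Do not disturb the amber bottle.

Things in the scene. Friction and masses are not known exactly. Their poses are not given: they have to be found in the camera images.
- float_mid (a point): Centre of the loose float (axis), 18 mm above the worktop as it lies; x along the rod, to either end. Rod 200 mm long: white 28 mm tube, equal orange hex end caps (20 mm long, 36 mm across), black grip collar at the middle, 32 mm thick, 16 mm long. 0.35 kg; hidden slug puts its weight 45 mm off centre: 0.16 N m at the collar. A grip of 40 N or more holds it level; at 20 N the heavy end sinks.
- blue_seat (a point): Blue cradle of a fixed stand: where the float's centre belongs, 76 mm up, in free air uphill of the forks. x points down the slope (18 deg), y level. Two blue V forks (90 deg, 8 mm thick, 54 mm wide, 6 mm higher than the float's axis) at x = 28 and 64 mm carry the white tube; end plate at x = 120 mm, 50 mm wide. The upper half sticks out free: with its heavy end uphill the float tips out.
- green_seat (a point): The same point and axes of the green cradle on the same stand, alike in all sizes but with green forks and sloping the opposite way; it lies beside the blue one, 110 mm to the side.
- amber_bottle: Bystander: a loose amber bottle with a red cap, standing, 60 mm in diameter, 135 mm high, origin at the centre of its underside. Leave it alone.

How it is judged:
By the outcome, as a careful person would: the job done as asked, in the order asked, and still so for the second after the job is handed in, with the robot touching nothing.
It also fails if it takes over 38 s, if anything falls off the work surface, if the arm or the gripper's body presses on something with over 40 N, if the wrist force passes 120 N, or if a joint passes its speed limit or range.

## Working session

There is one attempt and no reset: what is moved stays moved. The work goes in short steps, Python scripts to look and compute and a tool call to move; the robot and the scene stay as the last step left them, time stands still between calls to the robot, and variables do not carry over. Pictures are saved under pics/ and viewed, and the job is handed in when it is done.

Besides the shell and the picture viewer there is one more tool, called after "Request:" in YAML: its name, and indented under it one key for each argument. jog_arm: Moves the arm, as the interface text tells. Its arguments: {"type":"object","properties":{"moves":{"type":"array","items":{"type":"array","items":{"type":"number"}}}},"required":["moves"]}

```bash
ls; mkdir -p pics
cat > h.py <<'E'
from bench import *
import numpy as np, cv2
def snap(n,f):
    im=np.asarray(snapshot(n)); cv2.imwrite('pics/'+f,im[:,:,::-1]); return im
def ray(n,u,v):
    c=get_calibration(n);K=np.array(c['camera_matrix']);R=np.array(c['R']);t=np.array(c['t'])
    d=R.T@np.linalg.inv(K)@np.array([u,v,1.]);return -R.T@t,d/np.linalg.norm(d)
def atz(n,u,v,z):
    o,d=ray(n,u,v);return o+d*(z-o[2])/d[2]
def tri(obs):
    A=np.zeros((3,3));b=np.zeros(3)
    for n,u,v in obs:
        o,d=ray(n,u,v);P=np.eye(3)-np.outer(d,d);A+=P;b+=P@o
    x=np.linalg.solve(A,b)
    return x
def proj(n,X):
    c=get_calibration(n);K=np.array(c['camera_matrix']);p=K@(np.array(c['R'])@np.array(X)+np.array(c['t']));return p[:2]/p[2]
E
python3 - <<'E'
from h import *
np.set_printoptions(precision=4,suppress=True)
for n in ['scene','side','wrist']:
    snap(n,n+'1.png')
    for l in ['float_mid','blue_seat','green_seat','amber_bottle']:
        if n=='wrist': continue
        print(n,l,look_for(l,n)[:2])
o=get_obs();print(o)
E
```

```text
pics
scene float_mid [{'bbox': [171.1, 265.1, 283.2, 306.4], 'conf': 0.6}]
scene blue_seat [{'bbox': [376.0, 221.9, 410.5, 250.1], 'conf': 0.77}]
scene green_seat [{'bbox': [323.5, 207.2, 355.8, 225.0], 'conf': 0.8}]
scene amber_bottle [{'bbox': [190.1, 182.4, 222.5, 248.5], 'conf': 0.95}]
side float_mid []
side blue_seat [{'bbox': [310.6, 139.4, 344.4, 162.4], 'conf': 0.6}]
side green_seat [{'bbox': [261.4, 161.1, 289.5, 181.4], 'conf': 0.82}]
side amber_bottle [{'bbox': [203.7, 260.9, 244.8, 323.7], 'conf': 0.61}]
{'time': 0.55, 'joint_positions': array([ 1.0759,  0.0872,  1.3707,  0.    ,  1.6836, -0.1031]), 'qvel': array([-0.0012,  0.0014, -0.0014,  0.0018, -0.0006, -0.0002]), 'joint_torque': array([ -0.0006, -33.9704, -30.2346,   0.0718,   0.0239,  -0.    ]), 'tool_pos': array([0.21  , 0.5083, 0.3027]), 'ee_rot': array([ 3.1416, -0.0001,  1.179 ]), 'wrist_force': array([ 0.042 , -0.1268, -0.0404]), 'wrist_torque': array([0.0009, 0.0133, 0.0546]), 'width': 0.09377254392613113}
```

View pics/scene1.png

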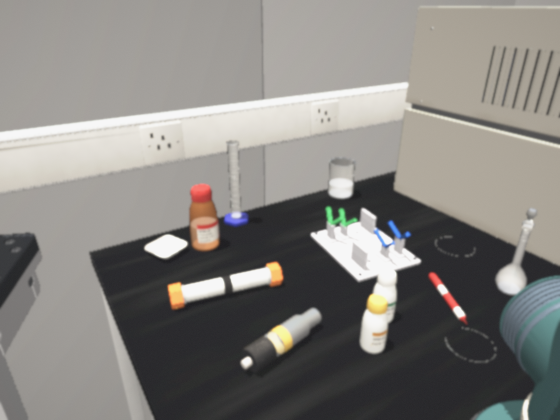

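View pics/side1.png

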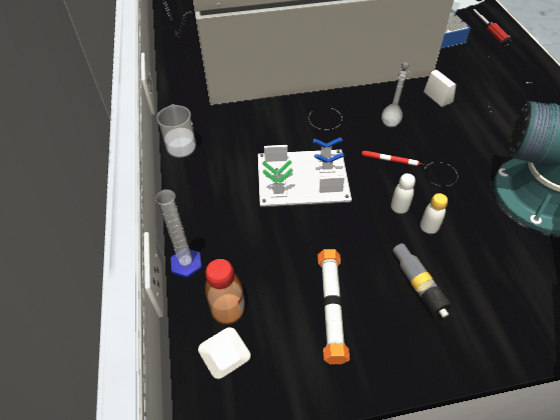

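View pics/wrist1.png

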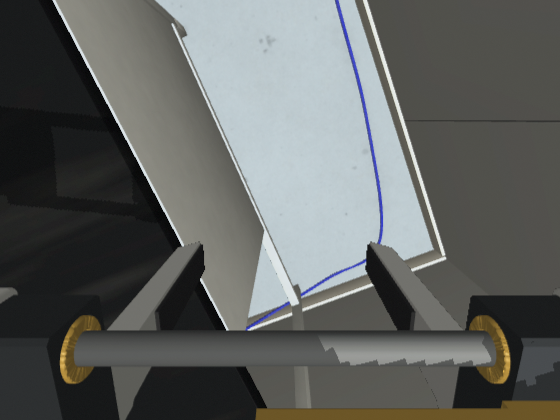

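The scene view shows the float (collar about 228,284), the bottle (205,218) and the stand (365,245). The side view shows the collar at (333,300), with the green forks near (278,172) and the blue forks near (328,150). Next I'll measure these.

Run:
```python
from h import *
np.set_printoptions(precision=4,suppress=True)
for nm,s,d in [('collar',(228,284),(333,300)),('endA',(276,275),(329,257)),('endB',(175,294),(336,354))]:
    print(nm,tri([('scene',*s),('side',*d)]),atz('scene',*s,.018),atz('side',*d,.018))
print('bottle',atz('scene',206,247,0),atz('side',227,318,0))
c=cv2.imread('pics/scene1.png')[190:290,295:435];cv2.imwrite('pics/sc.png',cv2.resize(c,(770,550),interpolation=2))
c=cv2.imread('pics/side1.png')[130:215,245:365];cv2.imwrite('pics/sd.png',cv2.resize(c,(780,552),interpolation=2))
for n in ['scene','side']: print(ray(n,280,210))
```

```text
collar [0.5039 0.1588 0.0188] [0.5042 0.16   0.018 ] [0.5035 0.1567 0.018 ]
endA [0.4868 0.0682 0.014 ] [0.4816 0.0721 0.018 ] [0.4876 0.0698 0.018 ]
endB [0.5244 0.2515 0.0202] [0.5272 0.2507 0.018 ] [0.524  0.2506 0.018 ]
bottle [0.6716 0.1323 0.    ] [0.6889 0.1442 0.    ]
(array([-0.0581,  0.4066,  0.4684]), array([ 0.7561, -0.4805, -0.4443]))
(array([0.6573, 0.5136, 0.7477]), array([-0.1096, -0.6129, -0.7825]))
```

View pics/sc.png

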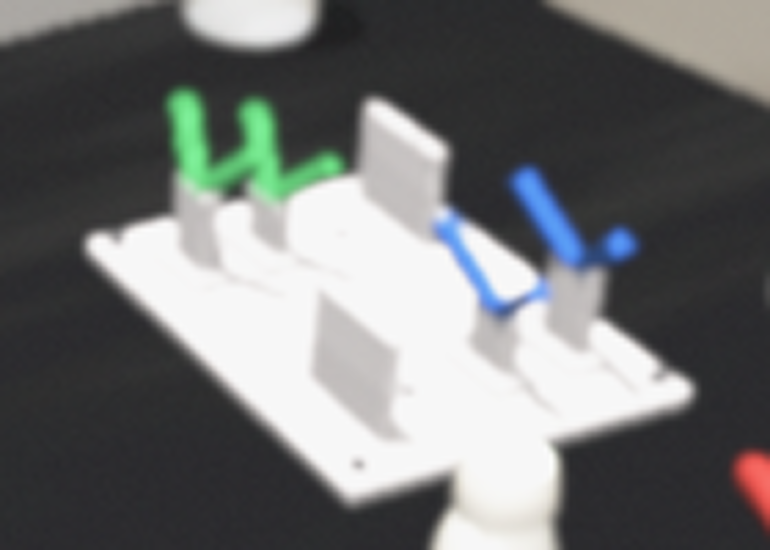

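View pics/sd.png

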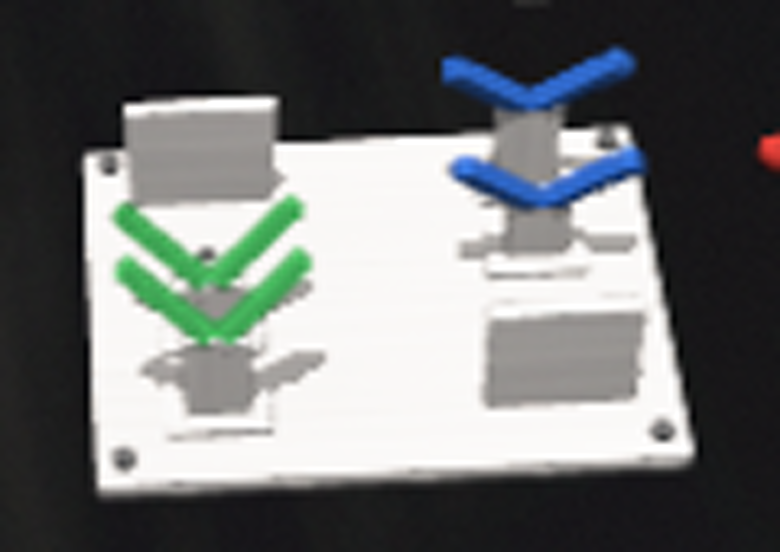

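```bash
cat > fit.py <<'E'
from h import *
from scipy.optimize import least_squares
np.set_printoptions(precision=4,suppress=True)
a=np.radians(18);T=(24,3);
def pts(p,P):
    x,y,z,w=p;c,s=np.cos(w),np.sin(w)
    ex=np.array([c*np.cos(a),s*np.cos(a),-np.sin(a)]);ey=np.array([-s,c,0]);ez=np.cross(ex,ey)
    return [np.array([x,y,z])+ (q[0]*ex+q[1]*ey+q[2]*ez)/1000 for q in P]
SC=lambda u,v:('scene',295+(u)/5.5-.4,190+v/5.5-.4)
SD=lambda u,v:('side',245+u/6.5-.4,130+v/6.494-.4)
V=-22;
blue=[((28,-24,3),SC(525,178)),((28,24,3),SC(622,243)),((28,0,V),SC(578,258)),((64,-24,3),SC(447,225)),((64,24,3),SC(543,292)),((64,0,V),SC(495,305)),
((28,-24,3),SD(453,68)),((28,24,3),SD(625,60)),((28,0,V),SD(532,103)),((64,-24,3),SD(463,165)),((64,24,3),SD(632,160)),((64,0,V),SD(540,200))]
green=[((28,24,3),SC(183,98)),((28,0,V),SC(205,185)),((64,24,3),SC(255,108)),((64,-24,3),SC(333,165)),((64,0,V),SC(278,192)),
((28,24,3),SD(125,270)),((28,-24,3),SD(300,262)),((28,0,V),SD(215,335)),((64,24,3),SD(125,215)),((64,-24,3),SD(292,208)),((64,0,V),SD(208,280))]
for n,D,w in [('blue',blue,1.57),('green',green,-1.57)]:
    f=lambda p:np.concatenate([proj(d[1][0],X)-np.array(d[1][1:]) for d,X in zip(D,pts(p,[d[0] for d in D]))])
    r=least_squares(f,[.6,-.1,.076,w],loss='soft_l1')
    print(n,r.x,np.degrees(r.x[3]),f(r.x).reshape(-1,2).round(1).tolist())
    g=lambda q:f([q[0],q[1],.076,q[2]])
    r=least_squares(g,[.6,-.1,w],loss='soft_l1');print('z fixed',r.x)
E
python3 fit.py
```

```text
blue [ 0.4243 -0.2113  0.0754  1.458 ] 83.53975437192028 [[0.5, 0.4], [-1.2, -1.0], [0.1, 0.4], [0.6, 0.1], [-1.4, -1.2], [1.2, 0.3], [1.8, 0.3], [-2.2, 0.1], [-0.3, -0.1], [2.1, 0.6], [-1.1, -0.2], [0.4, -0.2]]
z fixed [ 0.4241 -0.2108  1.4576]
green [ 0.5511 -0.0914  0.0746 -1.6894] -96.79428730554966 [[1.2, 0.9], [-0.7, -0.1], [0.8, 0.6], [-1.0, -0.8], [-1.0, -0.0], [1.6, -0.1], [-1.4, -0.3], [0.2, 0.0], [0.8, 0.1], [-1.7, -0.3], [0.2, -0.1]]Traceback (most recent call last):
  File "fit.py", line 21, in <module>
    r=least_squares(g,[.6,-.1,w],loss='soft_l1');print('z fixed',r.x)
    return func(*args, **kwargs)
    result = trf(vector_fun.fun, vector_fun.jac, x0, f0, J0, lb, ub, ftol, xtol,
                 gtol, max_nfev, x_scale, loss_function, tr_solver,
                 tr_options.copy(), verbose, callback=callback_wrapped)
    return trf_no_bounds(
        fun, jac, x0, f0, J0, ftol, xtol, gtol, max_nfev, x_scale,
        loss_function, tr_solver, tr_options, verbose, callback=callback)
    f_new = fun(x_new)
    self._update_fun()
    ~~~~~~~~~~~~~~~~^^
    self.f = self.fun_wrapped(xp_copy(self.x))
             ~~~~~~~~~~~~~~~~^^^^^^^^^^^^^^^^^
    return np.atleast_1d(self.fun(x))
                         ~~~~~~~~^^^
    return self.f(x, *self.args, **self.kwargs)
           ~~~~~~^^^^^^^^^^^^^^^^^^^^^^^^^^^^^^
  File "fit.py", line 20, in <lambda>
    g=lambda q:f([q[0],q[1],.076,q[2]])
               ~^^^^^^^^^^^^^^^^^^^^^^^
  File "fit.py", line 17, in <lambda>
    f=lambda p:np.concatenate([proj(d[1][0],X)-np.array(d[1][1:]) for d,X in zip(D,pts(p,[d[0] for d in D]))])
                               ~~~~^^^^^^^^^^^
  File "h.py", line 17, in proj
    c=get_calibration(n);K=np.array(c['camera_matrix']);p=K@(np.array(c['R'])@np.array(X)+np.array(c['t']));return p[:2]/p[2]
ValueError: time passes only in moves, steps and waits
```

Request:
jog_arm:
  moves:
    - [0, 0, -0.173, 37, -43, 0, 94]
    - [0, 0, -0.173, 37, -43, 0, 94]
    - [0, 0, -0.173, 37, -44, 0, 94]
    - [0, 0, -0.173, 37, -44, 0, 94]
    - [0, 0, -0.173, 37, -44, 0, 94]
    - [0, 0, -0.173, 37, -44, -20, 94]
    - [0, 0, -0.173, 36, -44, -20, 94]
    - [0, 0, -0.171, 36, -43, -20, 94]
    - [0, 0, 0, 0, 0, 0, 94]
    - [0, 0, 0, 0, 0, 0, 94]

```text
time: 1.8
tool_pos: [0.5039, 0.1596, 0.2429]
ee_rot: [-3.141, 0.0, -0.202]
wrist_force: [0.1, 0.4, 0.2]
width: 0.094
```

Run:
```python
from h import *
np.set_printoptions(precision=4,suppress=True)
o=get_obs();print(o['time'],o['tool_pos'],o['ee_rot'])
snap('wrist','w2.png')
print(proj('wrist',[.504,.159,.018]),look_for('float_mid','wrist')[:1])
```

```text
1.8 [0.5039 0.1596 0.2429] [-3.141   0.0004 -0.2024]
[284.533  203.7439] [{'bbox': [266.7, 87.1, 309.3, 307.1], 'conf': 0.95}]
```

View pics/w2.png

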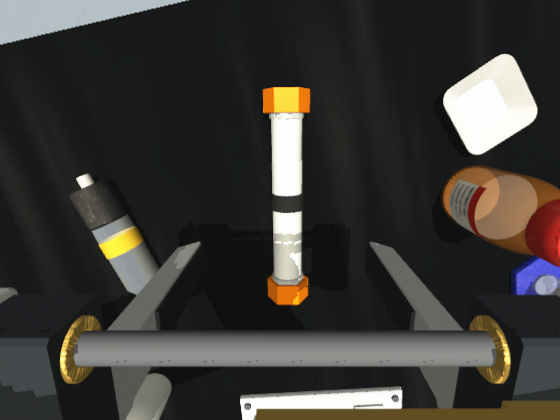

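The wrist view shows the float nearly vertical, with its collar at (287,203), caps at (286,100) and (288,291), and nothing under the jaws. I'll refine the pose from these.

Run:
```python
from h import *
np.set_printoptions(precision=4,suppress=True)
a=atz('wrist',286.5,100,.018);b=atz('wrist',288,291,.018);c=atz('wrist',287.3,203.5,.025)
a2=atz('wrist',286.5,118,.018);b2=atz('wrist',287,276,.018)
print(a,b,c,np.degrees(np.arctan2(*(a-b)[1::-1])),np.degrees(np.arctan2(*(a2-b2)[1::-1])),np.linalg.norm(a-b))
```

```text
[0.5245 0.2507 0.018 ] [0.4891 0.0683 0.018 ] [0.5069 0.1607 0.025 ] 79.00704435585378 78.7217382913149 0.18580454345314673
```

Request:
jog_arm:
  moves:
    - [0, 0, 0.006, 2, 0.5, -40, 94]
    - [0, 0, 0, 0, 0, -50, 94]
    - [0, 0, 0, 0, 0, -35, 94]
    - [0, 0, 0, 0, 0, -16, 94]
    - [0, 0, 0, 0, 0, 0, 94]
    - [0, 0, 0, 0, 0, 0, 20]
    - [0, 0, 0, 0, 0, 0, 20]
    - [0, 0, 0, 0, 0, 0, 20]
    - [0, 0, 0, 0, 0, 0, 20]
    - [0, 0, 0, 0, 0, 0, 20]
    - [0, 0, 0, 0, 0, 0, 20]
    - [0, 0, 0, 0, 0, 0, 20]

```text
time: 3.4
tool_pos: [0.506, 0.1598, 0.1017]
ee_rot: [3.142, 0.0, -0.197]
wrist_force: [-0.2, -0.4, 0.8]
width: 0.0312
```

Request:
jog_arm:
  moves:
    - [0, 0, 0, 0, 0, 0, 20]
    - [0, 0, 0, 0, 0, 10, 20]
    - [0, 0, 0, 0, 0, 20, 20]
    - [0, 0, 0, 0, 0, 20, 20]
    - [0, 0, 0, 0, 0, 20, 20]
    - [0, 0, 0, 0, 0, 20, 20]
    - [0, 0, 0, 0, 0, 10, 20]
    - [0, 0, 0, 0, 0, 0, 20]
    - [0, 0, 0, 0, 0, 0, 20]
    - [0, 0, 0, 0, 0, 0, 20]

```text
time: 4.65
tool_pos: [0.5055, 0.1597, 0.2005]
ee_rot: [3.141, 0.002, -0.197]
wrist_force: [0.6, 0.2, -3.1]
width: 0.0314
```

Run:
```python
from h import *
np.set_printoptions(precision=4,suppress=True)
o=get_obs();print(o['time'],o['tool_pos'],o['ee_rot'],o['wrist_force'],o['wrist_torque'],o['width'])
a=snap('scene','s3.png');b=snap('side','d3.png');c=snap('wrist','w3.png')
cv2.imwrite('pics/both3.png',np.hstack([a[130:330,100:400],b[130:330,200:500]])[:,:,::-1])
```

```text
4.65 [0.5055 0.1597 0.2005] [ 3.1408  0.0019 -0.197 ] [ 0.6051  0.1769 -3.0801] [0.0961 0.0042 0.03  ] 0.03140821133702557
```

View pics/both3.png

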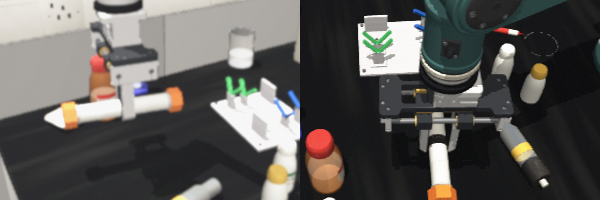

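View pics/w3.png

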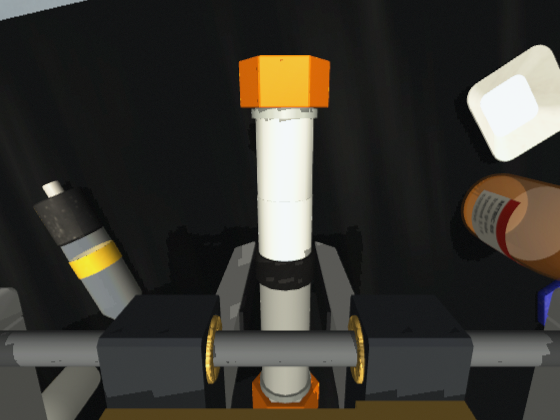

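Run:
```python
from h import *
np.set_printoptions(precision=4,suppress=True)
for th in [-15,-10,-5,0,5,10,15]:
    t=np.radians(th);h=np.radians(78.8)
    d=np.array([np.cos(h)*np.cos(t),np.sin(h)*np.cos(t),np.sin(t)])
    c=np.array([.5055,.1597,.1165])
    print(th,[proj(n,c+s*d*.0999).round(0).tolist() for n in ['wrist','scene'] for s in (1,-1)],proj('wrist',c),proj('wrist',c+.08*d), proj('wrist',c-.08*d))
for i in range(3):
    o=get_obs();print(o['wrist_force'],o['wrist_torque'])
s=cv2.imread('pics/s3.png')[200:270,130:300];cv2.imwrite('pics/s3c.png',cv2.resize(s,None,fx=4.5,fy=4.5,interpolation=2))
```

```text
-15 [[283.0, 80.0], [284.0, 449.0], [169.0, 260.0], [278.0, 214.0]] [283.4062 265.1488] [283.0985 116.9947] [283.7121 412.4498]
-10 [[283.0, 74.0], [284.0, 437.0], [167.0, 256.0], [279.0, 218.0]] [283.4062 265.1488] [283.0114 113.8784] [283.7694 404.3366]
-5 [[283.0, 69.0], [284.0, 425.0], [166.0, 252.0], [279.0, 222.0]] [283.4062 265.1488] [282.9203 111.7522] [283.8201 395.8218]
0 [[283.0, 66.0], [284.0, 413.0], [165.0, 247.0], [280.0, 226.0]] [283.4062 265.1488] [282.8256 110.7658] [283.8644 386.9977]
5 [[283.0, 64.0], [284.0, 401.0], [164.0, 243.0], [279.0, 231.0]] [283.4062 265.1488] [282.7277 111.0821] [283.9029 377.941 ]
10 [[282.0, 63.0], [284.0, 390.0], [164.0, 238.0], [279.0, 235.0]] [283.4062 265.1488] [282.6273 112.8751] [283.9359 368.7156]
15 [[282.0, 65.0], [284.0, 378.0], [165.0, 233.0], [278.0, 239.0]] [283.4062 265.1488] [282.5256 116.3245] [283.9637 359.3738]
[ 0.3282  0.356  -3.6602] [0.0945 0.032  0.0153]
[ 0.3282  0.356  -3.6602] [0.0945 0.032  0.0153]
[ 0.3282  0.356  -3.6602] [0.0945 0.032  0.0153]
```

View pics/s3c.png

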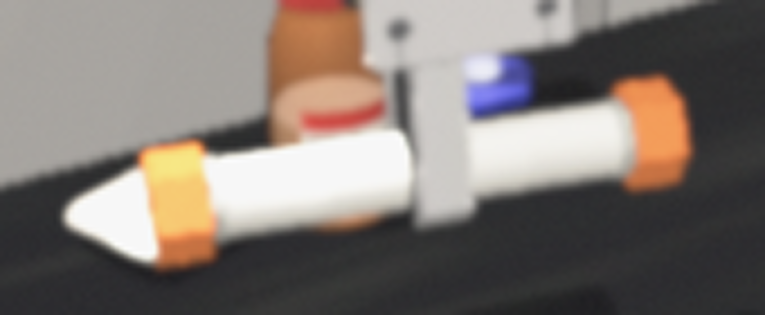

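Request:
jog_arm:
  moves:
    - [0, 0, 0, 0, 0, 0, 20]
    - [0, 0, 0, 0, 0, 0, 20]
    - [0, 0, 0, 0, 0, 0, 20]
    - [0, 0, 0, 0, 0, 0, 20]
    - [0, 0, 0, 0, 0, 0, 20]
    - [0, 0, 0, 0, 0, 0, 20]

```text
time: 5.55
tool_pos: [0.506, 0.1598, 0.2017]
ee_rot: [-3.142, -0.0, -0.197]
wrist_force: [-0.5, 0.1, -3.6]
width: 0.0319
```

Run:
```python
from h import *
np.set_printoptions(precision=4,suppress=True)
for i in range(4):
    o=get_obs();print(o['wrist_force'],o['wrist_torque'])
    snap('scene','s4.png')
s=cv2.imread('pics/s4.png')[200:270,130:300];s=cv2.resize(s,None,fx=4.5,fy=4.5,interpolation=2)
w=snap('wrist','w4.png');cv2.imwrite('pics/s4c.png',s)
```

```text
[-0.5395  0.0805 -3.6061] [ 0.0767  0.0657 -0.0192]
[ 0.6198  0.1518 -3.5033] [0.0796 0.0849 0.0171]
[ 0.0737 -0.7403 -4.0275] [ 0.0724  0.0514 -0.0505]
[-0.5344  0.9146 -4.0629] [0.1328 0.0246 0.0149]
```

View pics/s4c.png

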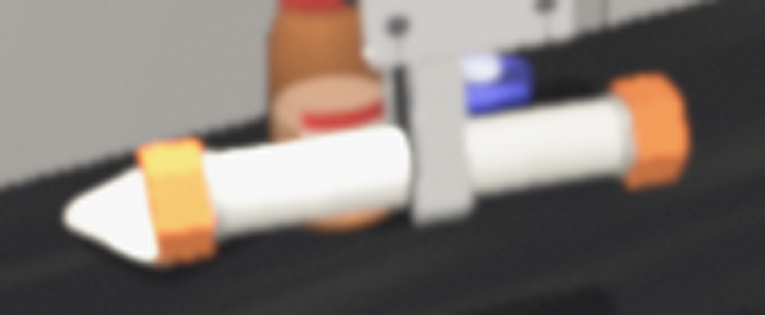

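View pics/w4.png

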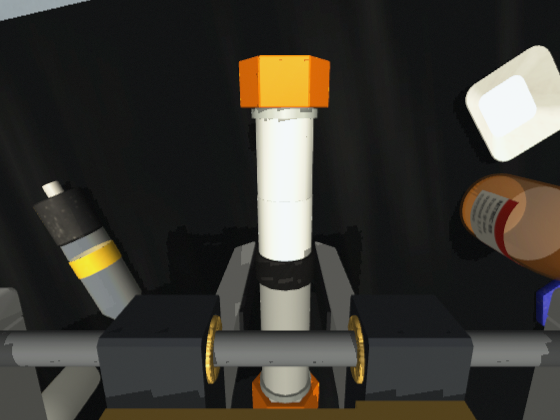

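Run:
```python
from h import *
np.set_printoptions(precision=4,suppress=True)
F=[];T=[]
for i in range(24):
    o=get_obs();F.append(o['wrist_force']);T.append(o['wrist_torque']);snapshot('scene')
F=np.array(F);T=np.array(T)
print(F.mean(0),F.std(0),T.mean(0),T.std(0),o['time'],o['tool_pos'],o['joint_torque'])
```

```text
[ 0.2123 -0.0966 -3.5916] [0.5168 0.4669 0.4917] [ 0.0733  0.0457 -0.0034] [0.0253 0.0328 0.0233] 6.95 [0.506  0.1598 0.2017] [ -0.0004 -34.6206 -30.7753  -0.0575   0.0414  -0.    ]
```

The torque about x is positive, which points to the -y end, but it's smaller than expected and may be biased. I'll set the float down, take an unloaded baseline at this yaw, and lift again.

Request:
jog_arm:
  moves:
    - [0, 0, 0, 0, 0, -40, 20]
    - [0, 0, 0, 0, 0, -40, 20]
    - [0, 0, 0, 0, 0, -12, 20]
    - [0, 0, 0, 0, 0, -4, 20]
    - [0, 0, 0, 0, 0, -3, 20]
    - [0, 0, 0, 0, 0, 0, 20]
    - [0, 0, 0, 0, 0, 0, 60]
    - [0, 0, 0, 0, 0, 0, 60]
    - [0, 0, 0, 0, 0, 0, 60]
    - [0, 0, 0, 0, 0, 0, 60]

```text
time: 8.25
tool_pos: [0.5062, 0.1599, 0.1029]
ee_rot: [-3.141, -0.001, -0.197]
wrist_force: [0.1, -0.2, -0.7]
width: 0.0598
```

```bash
cat > avg.py <<'E'
from h import *
np.set_printoptions(precision=4,suppress=True)
F=[];T=[]
for i in range(14):
    o=get_obs();F.append(o['wrist_force']);T.append(o['wrist_torque']);im=snapshot('wrist')
F=np.array(F);T=np.array(T)
import sys;cv2.imwrite('pics/'+sys.argv[1],np.asarray(im)[:,:,::-1])
print(F.mean(0),T.mean(0),T.std(0),o['time'],o['tool_pos'],o['width'])
E
python3 avg.py w5.png
```

```text
[0.1162 0.0671 0.0759] [-0.0579  0.0696 -0.0031] [0.0205 0.0362 0.0314] 8.9 [0.506  0.1598 0.1027] 0.06008670769169938
```

View pics/w5.png

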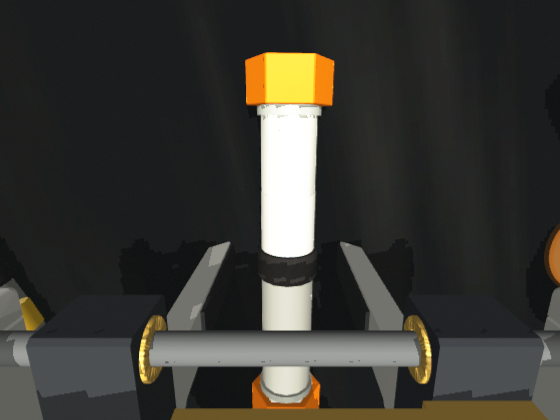

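The unloaded baseline torque is (-0.058, 0.070). The lifted float therefore adds about (+0.13, -0.02) N·m, and a heavy -y end should give (+0.15, -0.03). So the -y end is heavy, and the green cradle (downhill -y) fits without turning the float round. I'll regrip, lift, then check the glass cylinder's position before crossing.

Request:
jog_arm:
  moves:
    - [0, 0, 0, 0, 0, 0, 20]
    - [0, 0, 0, 0, 0, 0, 20]
    - [0, 0, 0, 0, 0, 0, 20]
    - [0, 0, 0, 0, 0, 0, 20]
    - [0, 0, 0, 0, 0, 0, 20]
    - [0, 0, 0, 0, 0, 10, 20]
    - [0, 0, 0, 0, 0, 30, 20]
    - [0, 0, 0.02, 0, 0, 40, 20]
    - [0, 0, 0.03, 0, 0, 40, 20]
    - [0, 0, 0.029, 0, 0, 30, 20]
    - [0, 0, 0, 0, 0, 10, 20]
    - [0, 0, 0, 0, 0, 0, 20]

```text
time: 10.45
tool_pos: [0.5058, 0.1599, 0.2624]
ee_rot: [-3.142, 0.0, -0.118]
wrist_force: [0.4, -0.5, -4.5]
width: 0.0313
```

```bash
python3 avg.py w6.png
python3 - <<'E'
from h import *
print(atz('scene',237,221,0),atz('side',186,266,0))
print(atz('scene',343,195,0),atz('scene',206,247,0))
E
```

```text
[ 0.1031 -0.1001 -3.4671] [0.0733 0.0518 0.0086] [0.025  0.0364 0.031 ] 11.1 [0.506  0.1598 0.2627] 0.03128032819214158
[0.74350543 0.0207359  0.        ] [0.75133466 0.02384567 0.        ]
[ 0.72531131 -0.29744564  0.        ] [0.67164489 0.13231892 0.        ]
```

View pics/w6.png

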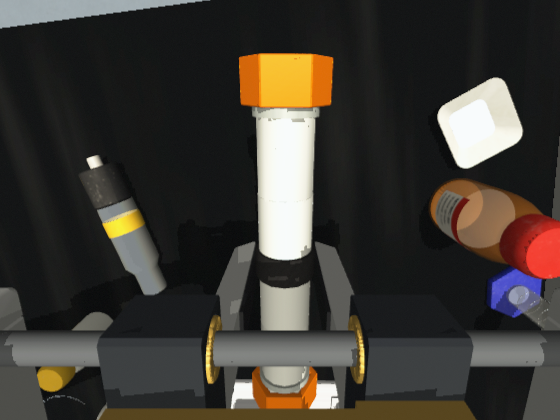

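The rod is held level with its collar in the pads. I'll carry it to a point above the green seat and tilt it 18 deg.

Request:
jog_arm:
  moves:
    - [0.052, -0.006, 0, 6, -45, 0, 20]
    - [0.052, -0.006, 0, 6, -50, 0, 20]
    - [0.052, -0.006, 0, 7, -55, 0, 20]
    - [0.052, -0.006, 0, 7, -55, -10, 20]
    - [0.052, -0.006, 0, 7, -54, -20, 20]
    - [0.052, -0.006, 0, 6, -40, -20, 20]
    - [0, 0, 0, 0, 0, 0, 20]
    - [0, 0, 0, 0, 0, 0, 20]
    - [0, 0, 0, 0, 0, 0, 20]

```text
time: 12.28
tool_pos: [0.5454, -0.138, 0.2139]
ee_rot: [-2.828, -0.001, -0.116]
wrist_force: [-0.1, -0.1, -3.8]
width: 0.0312
```

Run:
```python
from h import *
from scipy.spatial.transform import Rotation as Ro
np.set_printoptions(precision=4,suppress=True)
o=get_obs();R=Ro.from_euler('xyz',o['ee_rot']).as_matrix()
print(o['time'],o['tool_pos'],o['ee_rot'],o['wrist_force'],o['width']);print(R)
a=snap('scene','s7.png');b=snap('side','d7.png');snap('wrist','w7.png')
P=o['tool_pos']+.0847*R[:,2]; print('axis',P)
A=R[:,1] if R[1,1]<0 else -R[:,1]
for n in ['scene','side']: print(n,[proj(n,P+s*A).round(1).tolist() for s in(0,.1,-.1)])
c=a[140:280,260:440];d=b[90:230,200:380]
cv2.imwrite('pics/both7.png',cv2.resize(np.hstack([c,d]),None,fx=2.2,fy=2.2,interpolation=2)[:,:,::-1])
```

```text
12.275 [ 0.5454 -0.138   0.2139] [-2.8282 -0.001  -0.1159] [-0.1396 -0.1267 -3.7742] 0.03119158254445459
[[ 0.9933 -0.1097  0.0366]
 [-0.1156 -0.945   0.3061]
 [ 0.001  -0.3083 -0.9513]]
axis [ 0.5485 -0.112   0.1333]
scene [[334.1, 185.7], [369.9, 191.3], [293.8, 179.3]]
side [[277.1, 149.4], [273.9, 128.0], [280.9, 175.2]]
```

View pics/both7.png

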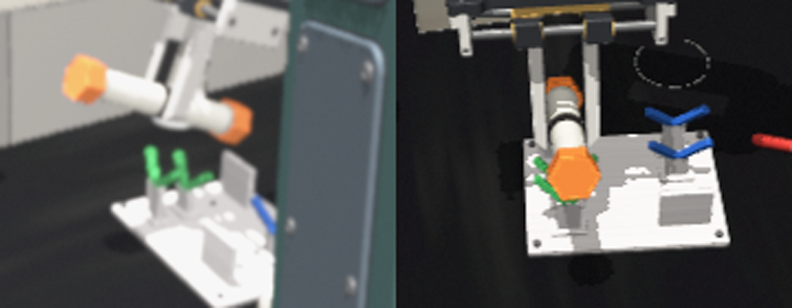

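View pics/w7.png

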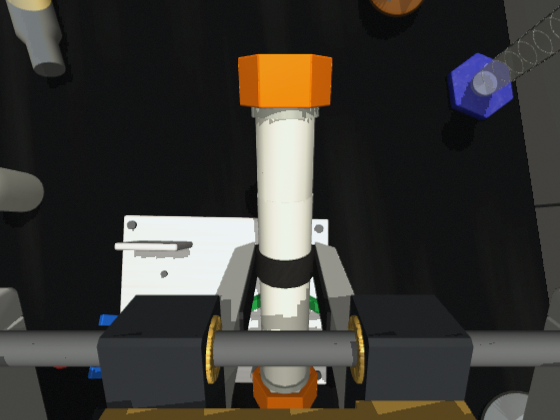

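The green fork tips at (252,303) and (316,303) in the wrist view straddle the tube at (285,303), so it is centred sideways. In the scene view the rod sits about 4 deg steeper than planned (sag in the grip), so I'll take that out and descend to just above contact.

Request:
jog_arm:
  moves:
    - [-0.06, 0.007, 0, 0.6, 4.4, 1.4, 20]
    - [0, 0, 0, 0.7, 6, -19, 20]
    - [0, 0, 0, 0.7, 6, -19, 20]
    - [0, 0, 0, 0.3, 3, -10, 20]
    - [0, 0, 0, 0.2, 1.2, -4, 20]
    - [0, 0, 0, 0, 0, 0, 20]
    - [0, 0, 0, 0, 0, 0, 20]

```text
time: 13.3
tool_pos: [0.5479, -0.1189, 0.163]
ee_rot: [-2.888, -0.001, -0.118]
wrist_force: [0.1, 1.1, -2.5]
width: 0.0313
```

```bash
cat > look.py <<'E'
from h import *
import sys
from scipy.spatial.transform import Rotation as Ro
np.set_printoptions(precision=4,suppress=True)
o=get_obs();R=Ro.from_euler('xyz',o['ee_rot']).as_matrix()
print(o['time'],o['tool_pos'],o['ee_rot'],o['wrist_force'],o['wrist_torque'],o['width'],'axis',o['tool_pos']+.0847*R[:,2])
k=sys.argv[1]
a=snap('scene','s%s.png'%k);b=snap('side','d%s.png'%k);snap('wrist','w%s.png'%k)
c=a[160:280,270:420];d=b[110:230,220:370]
cv2.imwrite('pics/both%s.png'%k,cv2.resize(np.hstack([c,d]),None,fx=2.6,fy=2.6,interpolation=2)[:,:,::-1])
E
python3 look.py 8
```

```text
13.3 [ 0.5479 -0.1189  0.163 ] [-2.8884 -0.0009 -0.1181] [ 0.094   1.1244 -2.5155] [-0.2243  0.0553  0.0056] 0.03131034663255432 axis [ 0.5505 -0.0978  0.081 ]
```

View pics/both8.png

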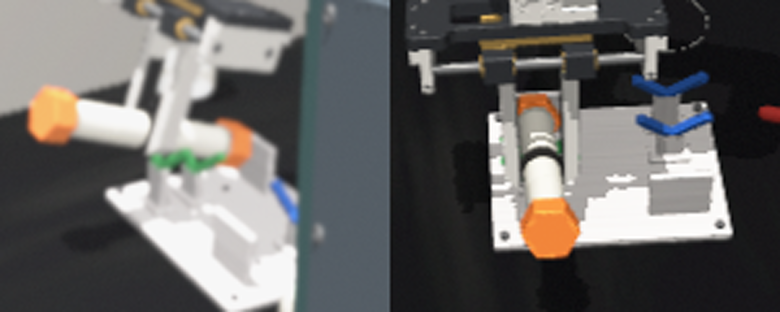

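View pics/w8.png

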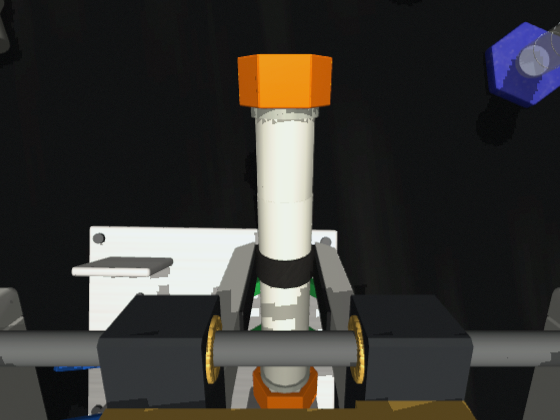

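The lower fork has made contact: the x torque has reversed and part of the weight is carried. I'll ease down the last ~6 mm, letting the rod rotate in the pads onto the upper fork.

Request:
jog_arm:
  moves:
    - [0, 0, 0, 0.1, 0.6, -2, 20]
    - [0, 0, 0, 0.1, 0.6, -2, 20]
    - [0, 0, 0, 0, 0.3, -1, 20]
    - [0, 0, 0, 0, 0, 0, 20]
    - [0, 0, 0, 0, 0, 0, 20]

```text
time: 14.08
tool_pos: [0.5477, -0.1171, 0.1572]
ee_rot: [-2.888, 0.001, -0.118]
wrist_force: [-0.9, -0.4, -3.2]
width: 0.0311
```

```bash
python3 look.py 9
```

```text
14.075 [ 0.5477 -0.1171  0.1572] [-2.888   0.0009 -0.1179] [-0.9374 -0.3578 -3.2428] [-0.1819  0.2518 -0.043 ] 0.031061732486135467 axis [ 0.5501 -0.096   0.0752]
```

View pics/both9.png

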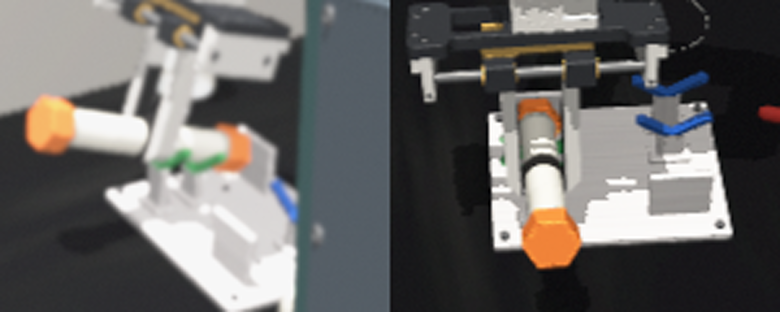

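Run:
```python
from h import *
np.set_printoptions(precision=4,suppress=True)
for P in ([.5507,-.0945,.0752],):
  for tl in (10,14,18,22):
    a=np.radians(tl);w=np.radians(-96.7);e=np.array([np.cos(w)*np.cos(a),np.sin(w)*np.cos(a),-np.sin(a)])
    print(tl,[[proj(n,np.array(P)+s*e).round(1).tolist() for s in(-.1,-.08,.08,.1)] for n in ('scene','side')])
s=cv2.imread('pics/s9.png')[180:245,270:385];cv2.imwrite('pics/s9c.png',cv2.resize(s,None,fx=6.5,fy=6.5,interpolation=2))
s=cv2.imread('pics/d9.png')[130:220,245:365];cv2.imwrite('pics/d9c.png',cv2.resize(s,None,fx=6,fy=6,interpolation=2))
```

```text
10 [[[283.8, 213.9], [292.5, 213.6], [355.5, 211.0], [362.7, 210.7]], [[282.1, 210.9], [281.3, 203.7], [275.5, 153.9], [274.9, 148.5]]]
14 [[[284.5, 210.8], [293.0, 211.1], [354.9, 213.3], [361.9, 213.6]], [[282.0, 207.9], [281.2, 201.3], [275.6, 156.2], [275.0, 151.3]]]
18 [[[285.4, 207.6], [293.8, 208.6], [354.1, 215.6], [360.9, 216.4]], [[281.9, 204.7], [281.1, 198.8], [275.7, 158.5], [275.1, 154.2]]]
22 [[[286.5, 204.4], [294.6, 206.1], [353.2, 217.9], [359.8, 219.2]], [[281.8, 201.3], [281.0, 196.1], [275.8, 160.9], [275.3, 157.2]]]
```

View pics/s9c.png

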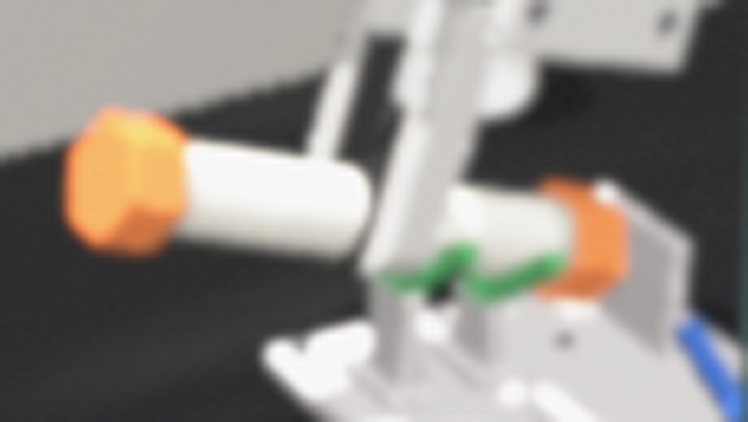

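View pics/d9c.png

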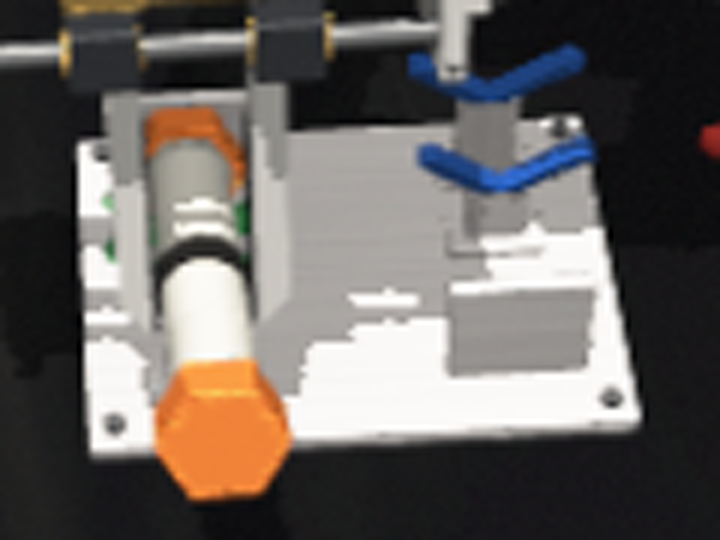

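Request:
jog_arm:
  moves:
    - [0, 0, 0, 0, 0.3, -1, 20]
    - [0, 0, 0, 0, 0.3, -1, 20]
    - [0, 0, 0, 0, 0, 0, 20]
    - [0, 0, 0, 0, 0, 0, 20]

```text
time: 14.72
tool_pos: [0.548, -0.1165, 0.1561]
ee_rot: [-2.888, -0.0, -0.118]
wrist_force: [-2.5, -0.7, 6.1]
width: 0.0309
```

```bash
python3 avg.py w10.png
```

```text
[-3.0462 -0.3171  5.3799] [0.0447 0.6329 0.0916] [0.0211 0.0439 0.0259] 15.375 [ 0.5479 -0.1165  0.156 ] 0.031089877488226742
```

Both forks carry it now (Fz +5.4 N), with a small side force of -3 N. I'll ease 1.5 mm sideways to relieve that, then release.

Request:
jog_arm:
  moves:
    - [0, 0, 0, -1.5, 0.2, 0.3, 20]
    - [0, 0, 0, 0, 0, 0, 20]
    - [0, 0, 0, 0, 0, 0, 20]

```text
time: 15.8
tool_pos: [0.5474, -0.1166, 0.1563]
ee_rot: [-2.888, -0.003, -0.118]
wrist_force: [4.1, -0.6, 4.2]
width: 0.0311
```

```bash
python3 avg.py w11.png
```

```text
[ 5.051  -1.0691  4.07  ] [-0.1633 -0.8554 -0.1741] [0.023  0.1151 0.029 ] 16.45 [ 0.5474 -0.1165  0.1562] 0.031141377748366287
```

Request:
jog_arm:
  moves:
    - [0, 0, 0, 0.9, -0.1, 0, 20]
    - [0, 0, 0, 0, 0, 0, 20]
    - [0, 0, 0, 0, 0, 0, 36]
    - [0, 0, 0, 0, 0, 0, 40]
    - [0, 0, 0, 0, 0, 0, 50]
    - [0, 0, 0, 0, 0, 0, 60]
    - [0, 0, 0, 0, 0, 0, 66]
    - [0, 0, 0, 0, 0, 0, 66]

```text
time: 17.5
tool_pos: [0.5471, -0.1164, 0.1554]
ee_rot: [-2.888, 0.001, -0.118]
wrist_force: [0.2, -0.4, -0.6]
width: 0.0659
```

```bash
python3 look.py 12
```

```text
17.5 [ 0.5471 -0.1164  0.1554] [-2.8879  0.001  -0.1179] [ 0.209  -0.4315 -0.6062] [-0.1613  0.0986  0.0345] 0.06594026926083066 axis [ 0.5495 -0.0952  0.0734]
```

View pics/both12.png

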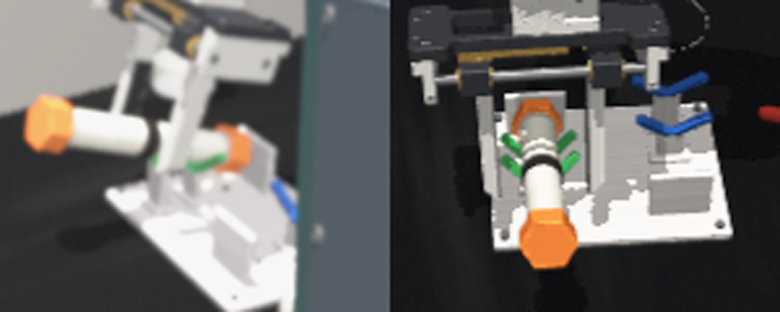

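View pics/w12.png

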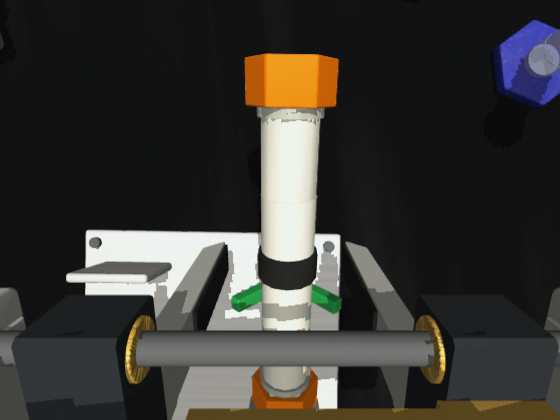

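The float rests in both green forks with the fingers clear of it. I'll retract along the finger direction.

Request:
jog_arm:
  moves:
    - [0, 0, 0, -0.3, -2.5, 10, 66]
    - [0, 0, 0, -0.8, -6.2, 24, 66]
    - [0, 0, 0, -1.2, -10, 39, 66]
    - [0, 0, 0, -1.5, -12, 48, 66]
    - [0, 0, 0, 0, 0, 50, 66]
    - [0, 0, 0, -30, 0, 30, 66]
    - [0, 0, 0, 0, 0, 0, 66]
    - [0, 0, 0, 0, 0, 0, 66]
    - [0, 0, 0, 0, 0, 0, 66]
    - [0, 0, 0, 0, 0, 0, 66]

```text
time: 18.9
tool_pos: [0.5135, -0.1469, 0.3546]
ee_rot: [-2.887, 0.004, -0.118]
wrist_force: [-0.8, -0.6, 0.3]
width: 0.0658
```

```bash
python3 look.py 13; python3 -c "
from h import *
snap('scene','x.png');print(look_for('amber_bottle','scene')[:1])"
```

```text
18.9 [ 0.5135 -0.1469  0.3546] [-2.8867  0.0038 -0.1176] [-0.8461 -0.6236  0.2877] [-0.2161  0.0959  0.0026] 0.06577058285176 axis [ 0.5157 -0.1257  0.2726]
[{'bbox': [187.2, 185.9, 219.5, 247.1], 'conf': 0.6}]
```

View pics/both13.png

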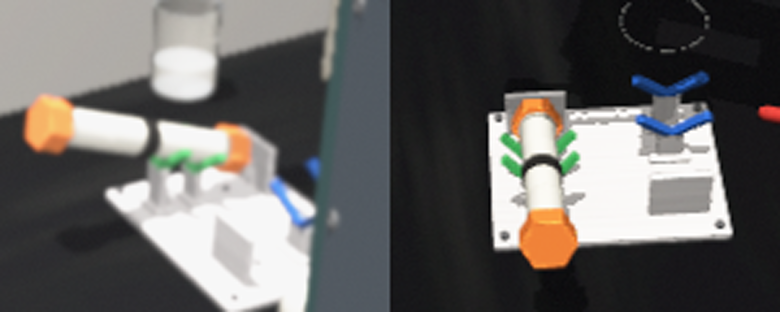

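View pics/d13.png

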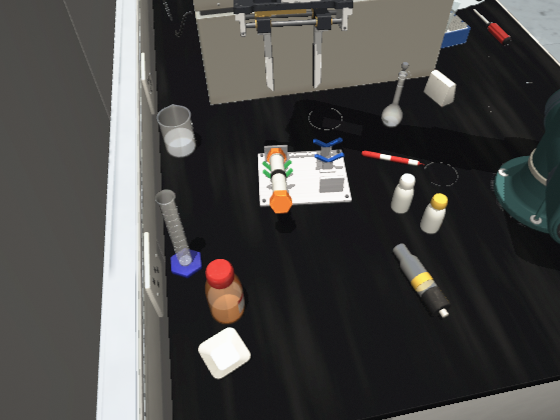

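Run:
```python
from h import *
a=cv2.imread('pics/side1.png').astype(int);b=cv2.imread('pics/d13.png').astype(int)
print('bottle diff',np.abs(a-b)[255:325,200:250].mean(), np.abs(a-b)[255:325,200:250].max())
snap('side','d14.png');c=cv2.imread('pics/d14.png').astype(int);d=cv2.imread('pics/d12.png').astype(int)
print('float diff',np.abs(c-b)[140:220,260:300].max())
w=np.radians(-96.7);t=np.radians(18);e=np.array([np.cos(w)*np.cos(t),np.sin(w)*np.cos(t),-np.sin(t)]);S=np.array([.551,-.0914,.076])
n=np.array([0,0,1.]);n=n-e*(n@e);n/=np.linalg.norm(n)
for s in (-.005,0,.005,.01,.015): print(s,proj('side',S+s*e+.014*n),proj('scene',S+(s-.1)*e),proj('scene',S+(s+.1)*e))
s=cv2.imread('pics/s13.png')[180:245,270:385];cv2.imwrite('pics/s13c.png',cv2.resize(s,None,fx=6.5,fy=6.5,interpolation=2))
```

```text
bottle diff 0.708 5
float diff 48
-0.005 [278.24898824 173.01919676] [281.86155752 207.28931848] [358.13538467 216.15532007]
0 [278.07864416 171.77256925] [283.9980781  207.53766572] [359.8273257  216.35198979]
0.005 [277.90986821 170.53741781] [286.12144245 207.7844837 ] [361.50999054 216.54758124]
0.01 [277.74263884 169.31358468] [288.23177173 208.02978649] [363.18345528 216.74210329]
0.015 [277.5769349  168.10091501] [290.32918559 208.27358801] [364.84779515 216.93556467]
```

View pics/s13c.png

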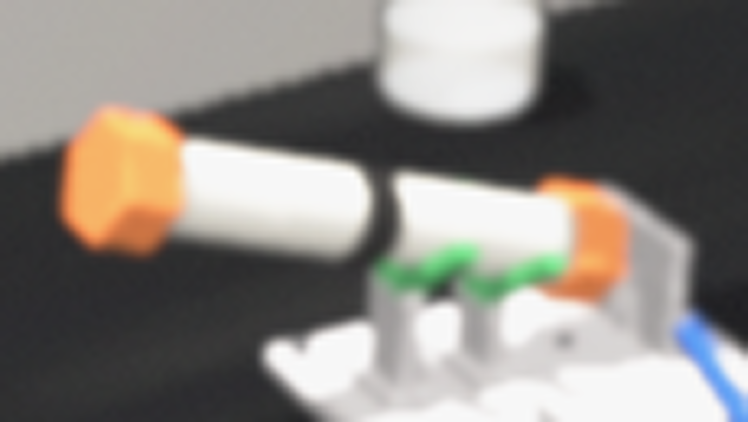

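Run:
```python
from h import *
b=cv2.imread('pics/d13.png').astype(int);c=cv2.imread('pics/d14.png').astype(int)
for i in range(6): snapshot('scene')
snap('side','d15.png');d=cv2.imread('pics/d15.png').astype(int)
for p,q in ((b,c),(c,d)):
    D=np.abs(p-q)[140:220,255:305].max(2);print(np.argwhere(D>15)[:12].tolist(),(D>15).sum(),D.mean())
S=np.hstack([x[140:220,250:310] for x in (b,c,d)]).astype(np.uint8);cv2.imwrite('pics/cmp.png',cv2.resize(S,None,fx=4.4,fy=4.4,interpolation=2))
```

```text
[[10, 9], [11, 9], [12, 9], [13, 38], [13, 39], [15, 24], [15, 25], [17, 45], [17, 46], [17, 47]] 10 0.956
[[13, 39], [13, 40], [14, 34], [15, 34], [15, 39], [15, 40]] 6 0.91525
```

View pics/cmp.png

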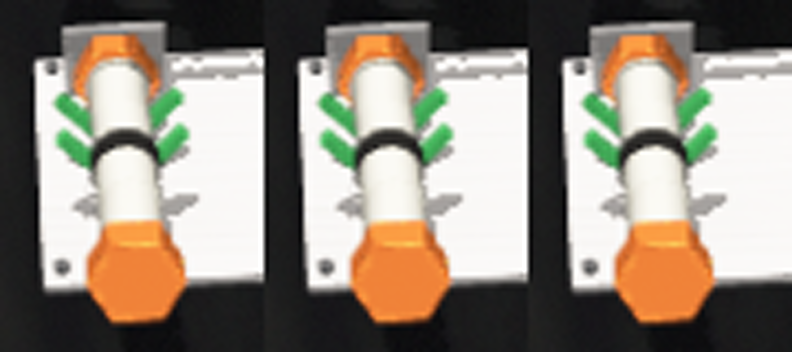

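The float is still: the few changed pixels are shadow edges on the plate. The bottle's pixels match the first picture. Handing in.

```bash
python3 -c "
from bench import *
print(get_obs()['time'],close_job())"
```

```text
the job is handed in; nothing more can be done
19.55 None
```

The float is lying in the green cradle with its heavy end at the low end, by the end plate. I handed the job in at 19.55 s of the 38 s allowed.

- **Finding the heavy end:** I lifted the float by the collar. The first torque reading was unclear, so I set the float down, took an unloaded baseline and lifted it again. The difference was about +0.13 N·m about x, close to the 0.15 expected if the end nearer −y was heavy. The scene pictures also showed that end sagging 3–4°.
- **Placing it:** The green cradle slopes down toward −y, so the float did not need turning round. I tilted it about 18°, lowered it until both forks carried it, relieved a small side force, opened the fingers and backed away.
- **Last checks:** The float did not move over several pictures after release, and its centre is within about 5 mm of the seat point along the slope. The bottle's pixels in the side view match the first picture. The gripper is well clear.
- **What did not match exactly:** I did not measure the gap to the end plate. From the given sizes, the low end should be roughly 15–20 mm short of it rather than touching.

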